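Knock the jammed blade cassette out of the dicer

TASK

The square blade cassette is jammed in the lower mouth of the small sloping dicer. Take the wooden pusher, put its round face in through the hole in the dicer's raised back and ease the cassette right out of the mouth with it, without forcing it and without pulling at it with the fingers. Lay the pusher down on the worktop again, then pick the cassette up and set it down flat in the metal tray; leave the salt shaker, the tin and the spice jar where they are.

Things in the scene. Friction and masses are not known exactly. Their poses are not given: they have to be found in the camera images.
- dicer: white square tube (51 mm outside, 43 inside, 60 long) on a foot fixed to the worktop. Origin on the worktop, z up. In its frame the push direction, hole to mouth, is (0, -0.906, -0.423): along -y, sloping 25 degrees down. Top edge of the back 73 mm high; mouth: top edge 48 mm high at y = -35 mm, lower lip 2 mm high at y = -14 mm
- dicer_hole (a point): centre of the round access hole (30 mm across, plate 4 mm thick) in the dicer's raised back, on its outer face, at (0, 31, 47.7) mm in the dicer's frame; axes as the dicer's. It leads straight along the push direction to the rear of the cassette, 43 mm further in
- dicer_bore (a point): point on the hole's axis (2.5 mm below the tube's), 22 mm inside the hole; axes as the dicer's
- dicer_mouth (a point): point in the tube's open mouth, on the hole's axis, 60 mm from the hole; axes as the dicer's. Only with the pusher's face 10 mm or more past it does the cassette surely tip right over
- cassette: grey square frame 40 x 40 mm, 14 thick, with a grid of four steel blades; about 60 g. Origin: centre of its rear face; z square to the frame, out of the mouth at the start; x, y along its sides. Jammed 3 mm inside the mouth by sprung cheeks: some 8 to 20 N slide it 15 mm or so, then it tips off the lip and lies flat, its centre about under the mouth's top edge: take it with the hand leaning away
- cassette_center (a point): centre of the cassette, 7 mm along its z from its origin
- pusher: light wooden pusher, 175 mm long, 100 g, lying on the worktop: a handle 60 mm long, 24 x 24 mm in section, then a rod 12 mm thick widening to a round face 24 mm across at its far end. Origin under the middle of the handle; x points along it to the face, z up as it lies; its axis lies 12 mm above the origin
- pusher_grip (a point): middle of the pusher's handle, on its axis; axes as the pusher's
- pusher_face (a point): centre of the pusher's flat round end face, 145 mm from the middle of the handle along x; axes as the pusher's
- tray: shallow open metal tray fixed to the worktop, 130 (x) by 120 (y) mm, 14 mm high, walls and floor 4 mm; origin under its centre
- salt_shaker: salt shaker standing by, 44 mm wide, 90 mm high; origin under its centre
- tin_tomato: low food tin standing by, 75 mm wide, 58 mm high; origin under its centre
- spice_jar: spice jar standing by, 41 mm wide, 105 mm high; origin under its centre
Things that resemble listed ones, but are neither listed nor needed, are in the scene too. What is shaped like the dicer but turquoise is not meant. There is more than one size of the pusher; the one meant has the size given above.

How it is judged (in metres and radians):
On the way, in this order (a step that is already met when the one before it is completed fails the run):
1. the pusher's face has gone in through the hole, the cassette still jammed in the mouth (distance between pusher_face and dicer_bore below 0.014 m and distance between cassette_center and dicer_mouth below 0.016 m).
2. the cassette is out and lies down on the worktop before the mouth (y of cassette_center in the frame of dicer_mouth below -0.004 m and height (world z) of cassette_center below 0.014 m).
3. the pusher lies on the worktop again, let go (height (world z) of pusher_grip below 0.018 m and height (world z) of pusher_face below 0.022 m and contact force between the fingers and pusher below 0.1 N and linear speed of pusher below 0.03 m/s), for 0.2 s.
At the end, for the whole second after the job is handed in: The cassette lies flat (within 0.15 rad, either way up) on the tray's floor, wholly inside its rim, at rest; the pusher lies on the worktop at rest (handle axis below 18 mm, face centre below 22 mm) (x of cassette_center in the frame of tray between -0.046 and 0.046 m and y of cassette_center in the frame of tray between -0.041 and 0.041 m and height (world z) of cassette_center below 0.015 m and angle between the z axis of cassette and the z axis of tray, either way round below 0.15 rad and linear speed of each of cassette, pusher below 0.02 m/s and height (world z) of pusher_grip below 0.018 m and height (world z) of pusher_face below 0.022 m); the robot touches nothing.
It fails at once if the fingers touch the cassette while it is still in the dicer (contact force between the fingers and cassette above 0.5 N and distance between cassette_center and dicer_mouth below 0.014 m).
It fails at once if the cassette is forced: the pusher presses on it with more than 40 N (contact force between pusher and cassette above 40 N).
It fails at once if the cassette is dropped or thrown into the tray (linear speed of cassette above 0.7 m/s and horizontal distance between cassette_center and tray below 0.09 m and height (world z) of cassette_center below 0.04 m).
It fails at once if the salt shaker, the tin or the spice jar is moved by more than 20 mm (distance of any of salt_shaker, tin_tomato, spice_jar from where it was at the start of the episode above 0.02 m).
It also fails if it takes over 67 s, if anything falls off the work surface, if the arm or the gripper's body presses on something with over 40 N, if the wrist force passes 120 N, or if a joint passes its speed limit or range.

ROBOT

A 7-joint arm with a two-finger parallel gripper is mounted at the origin on a cart in front of the work surface, level with it; the furniture and walls round the work are solid. World frame = base frame: x ahead of the robot, y to its left, z up, the work surface at z = 0. Lengths are in m, angles in degrees, forces in N, time in s.
With the tool pointing down it reaches from about 0.375 to 0.925 m from the base axis. Payload 3.1 kg.
Tool frame: the origin (TCP) lies at the centre of the arm's flange, where the gripper is bolted on; the fingertips stand 173 mm ahead of it and the grasp point (between the pads) lies 155 mm ahead of it; z points along the fingers, y is the line along which they close (so a half turn about z gives the same grasp; the last joint's range is limited). The gripper opens to 85 mm and grips with 20 to 120 N. Pads are 22 mm wide; open, the fingers measure 114 mm over their backs; the gripper's body (76 mm by 85 mm) begins 54 mm behind the grasp point. The pads swing forward as they close: fully open they stand 13 mm farther back than shut.
Start: joints at [61.031, 21.939, 2.515, 91.553, -1.026, 66.532, -2.859], TCP at [0.258, -0.597, 0.405] pointing down, gripper open.
Joint ranges: [-149.38, 149.38], [-23.57, 123.04], [-84.95, 90], [0, 143.3], [-89.99, 269.99], [3.08, 112.72], [-163.45, 163.45]. Speed limits (degrees/s): [159.86, 159.86, 180, 180, 180, 180, 180].

INTERFACE

Orientations are given as [roll, pitch, yaw] about the fixed x, y, z axes, in that order (R = Rz(yaw) Ry(pitch) Rx(roll)).
In Python, from workcell import telemetry, imaging, bot gives the robot as it stands. The module is installed in compiled form; this text tells all that it offers.
- The arm moves only by the tool play_rows, never from a script. Its argument "increments" is a list of rows, each an object with "dr": the turn, a rotation vector about the tool's x, y, z in degrees, a list of three; "slide": the shift along the tool's x, y, z in mm, a list of three; "grip": the closure, from -1 (fully open) to 1 (shut). In form: [{"dr": [ax, ay, az], "slide": [tx, ty, tz], "grip": grip}, ...]. A call has 1 to 20 rows; each row shifts and turns the commanded pose from where the row before left it, along the tool's axes as they then stand; what a row does not reach is not made up. A row lasts 1/12 s, in which the tool goes at most 41.7 mm and 7.16 degrees, less where a joint would pass 70% of its speed; a pose out of reach is approached as far as the arm can. A call with a gripper value outside its range is refused whole. The fingers move at their own pace and stop on an object; "force" is the grip in N (left out, the last holds). Time passes only in rows, so rows that do not move let the fingers close. It gives the time, the measured TCP pose, the force, the opening and the grip force at its end, in the units of the state.
- telemetry.get_state(): the state, without advancing time (a new reading comes with each control period).
- imaging.read_camera(name): name is "scene" or "top"; returns the picture (384x512x3 uint8, blue, green, red); there is no depth.
- imaging.calibration(name): a dict with "fx", "fy", "cx", "cy" (pixels), "R" (3x3) and "t" (3): a world point X has camera coordinates R X + t. Camera axes: x right, y down, z forward; pixel columns grow to the right and rows downward; lengths in m; the calibration is good to about 2 mm. A picture is of the moment at which its call begins. calibration takes no time and is no camera call.
- bot.job_done(): hands the job in; it is judged then, once.
The state is a dict: "t": time; "joint_positions": joint angles; "joint_velocities": joint speeds; "tau": joint torques, N m; "tool_pos": TCP position; "tool_rot": TCP orientation; "ft_force": force on the tool from outside, world axes, zero at the start; "ft_torque": the same for the moment, N m; "width": finger opening in m; "finger_force": force on a finger pad.
Only numpy, scipy, OpenCV 4.12 (cv2) and the standard library are available. Lean on these libraries where they do the work, as an engineer would, in place of code of your own. Each camera call takes 0.05 s, during which the arm holds its last target. There are 200 camera calls.

## Working session

There is one attempt and no reset: what is moved stays moved. The work goes in short steps, Python scripts to look and compute and a tool call to move; the robot and the scene stay as the last step left them, time stands still between calls to the robot, and variables do not carry over. Pictures are saved under pics/ and viewed, at most 10 in all, crops included, and the job is handed in when it is done.

Besides the shell and the picture viewer there is one more tool, called after ">>>" in YAML: its name, and indented under it one key for each argument. play_rows: Moves the arm, as the interface text tells. Its arguments: {"type":"object","properties":{"increments":{"type":"array","items":{"type":"object","properties":{"dr":{"type":"array","items":{"type":"number"}},"slide":{"type":"array","items":{"type":"number"}},"grip":{"type":"number"}}}},"force":{"type":"number"}},"required":["increments"]}

```bash
mkdir -p pics; ls; cat > h.py <<'E'
import numpy as np, cv2
from workcell import telemetry, imaging, bot
from scipy.spatial.transform import Rotation as Ro
def ray(cam,u,v):
    c=imaging.calibration(cam);R=np.array(c["R"]);t=np.array(c["t"])
    return -R.T@t, R.T@np.array([(u-c["cx"])/c["fx"],(v-c["cy"])/c["fy"],1])
def onz(cam,u,v,z):
    o,d=ray(cam,u,v);return o+d*(z-o[2])/d[2]
def proj(cam,X):
    c=imaging.calibration(cam);p=np.array(c["R"])@np.array(X)+np.array(c["t"])
    return np.array([c["fx"]*p[0]/p[2]+c["cx"],c["fy"]*p[1]/p[2]+c["cy"]])
def tri(p,q):
    A=[];b=[]
    for cam,uv in(("scene",p),("top",q)):
        o,d=ray(cam,*uv);d/=np.linalg.norm(d);P=np.eye(3)-np.outer(d,d);A.append(P);b.append(P@o)
    return np.linalg.lstsq(np.vstack(A),np.hstack(b),rcond=None)[0]
E
python3 - <<'E'
from h import *
for n in("scene","top"):
    im=imaging.read_camera(n);cv2.imwrite(f"pics/{n}0.png",im)
    cv2.imwrite(f"pics/{n}0b.png",cv2.resize(im,(800,600),interpolation=cv2.INTER_CUBIC))
    print(n,ray(n,256,192),imaging.calibration(n)["fx"])
print(telemetry.get_state())
E
```

```text
pics
scene (array([-0.09341055,  0.85145239,  0.78889216]), array([ 0.50342578, -0.6340948 , -0.58709944])) 395.3047198317445
top (array([-0.41456021, -0.20430041,  1.53708611]), array([ 0.53548769,  0.1501537 , -0.83116285])) 484.6970316489596
{'t': 0.1, 'joint_positions': array([61.03119786, 21.98823594,  2.5124511 , 91.63975171, -1.02325906,
       66.53095222, -2.85863301]), 'joint_velocities': array([ 0.15035115, -0.11371974,  0.04670747, -0.17772221, -0.04978358,
        0.04985622,  0.0463839 ]), 'tau': array([ 2.49696895e-03, -4.34728396e+01,  1.02905676e+00, -2.50453234e+01,
        1.08592960e-02,  5.47134274e-03,  1.25814985e-06]), 'tool_pos': array([ 0.2576186 , -0.59629371,  0.40340426]), 'tool_rot': array([-1.79863868e+02,  9.61518835e-03,  2.33704831e+01]), 'ft_force': array([-0.00715464,  0.29842217,  0.19785155]), 'ft_torque': array([ 0.03725112, -0.04141454, -0.03084767]), 'finger_force': 0.0, 'width': 0.08513663041702375}
```

View pics/scene0b.png

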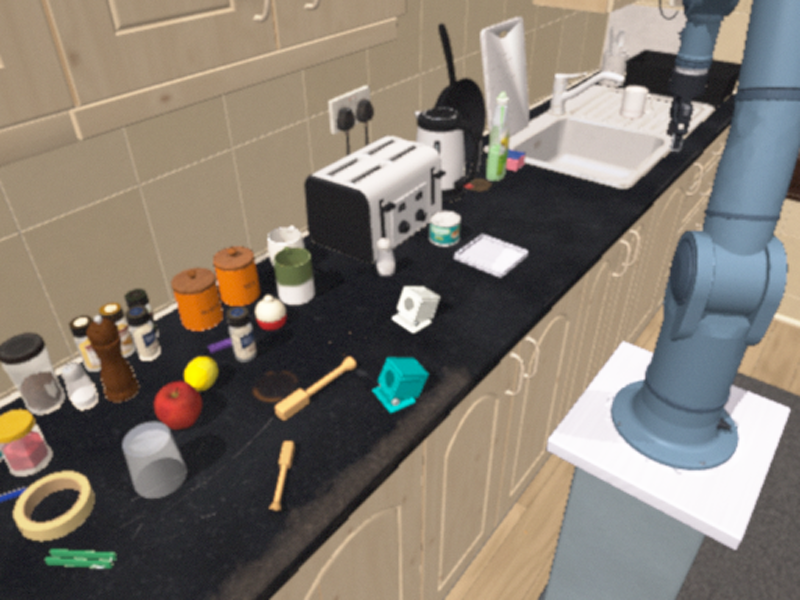

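View pics/top0b.png

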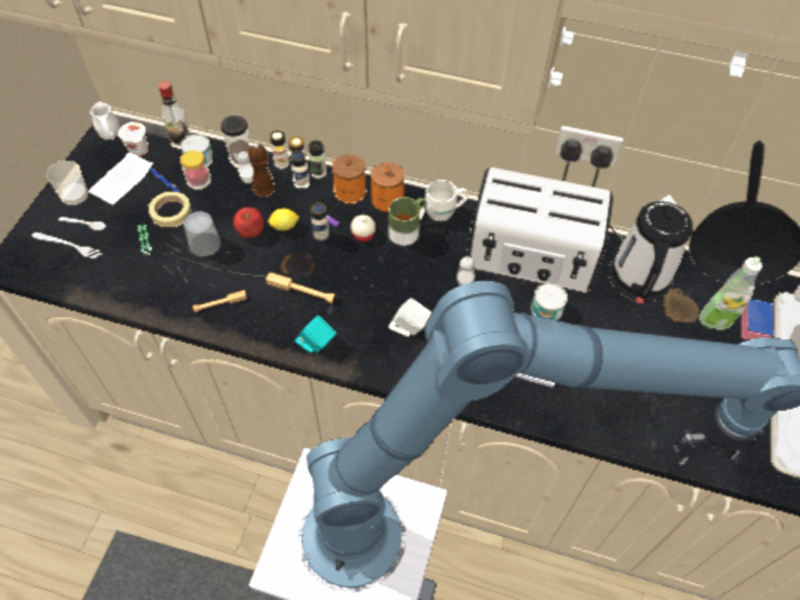

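The scene camera shows a white dicer at (416,308) and a turquoise one at (400,382), which is not the one meant. There are two pushers, at (315,388) and (284,475), and the length will decide between them. The tray is at (490,255), the salt shaker at (385,257), the tin at (445,228) and the spice jar at (242,333). All pixels are in the 800-wide picture.

```bash
python3 - <<'E'
from h import *
for n in("scene","top"):
    im=cv2.imread(f"pics/{n}0.png");hsv=cv2.cvtColor(im,cv2.COLOR_BGR2HSV)
    m=cv2.inRange(hsv,(10,90,110),(25,220,255))
    k,l,s,c=cv2.connectedComponentsWithStats(m)
    boxes=[(170,220,240,330)] if n=="scene" else [(160,205,115,225)]
    for i in range(1,k):
        if s[i,4]<60: continue
        y,x=np.where(l==i);
        if n=="scene" and not(160<x.mean()<235 and y.mean()>220):continue
        if n=="top" and not(115<x.mean()<225 and 165<y.mean()<205):continue
        P=np.array([onz(n,u,v,.012)[:2] for u,v in zip(x,y)])
        mu=P.mean(0);w,V=np.linalg.eigh(np.cov((P-mu).T));a=V[:,1];q=(P-mu)@a;r=(P-mu)@V[:,0]
        print(n,s[i],"len",np.ptp(q).round(3),"ends",(mu+a*q.min()).round(4),(mu+a*q.max()).round(4),"ang",np.degrees(np.arctan2(a[1],a[0])).round(1))
        for e in np.linspace(q.min(),q.max(),9)[:-1]:
            b=(q>=e)&(q<e+np.ptp(q)/8);print("  ",np.ptp(r[b]).round(4) if b.any() else 0,end="")
        print()
im=cv2.imread("pics/scene0.png");a=im[170:275,225:305]
b=cv2.resize(im[215:330,165:280],(600,600),interpolation=cv2.INTER_CUBIC)
t=cv2.imread("pics/top0.png")[180:225,240:290]
cv2.imwrite("pics/c1.png",np.hstack([cv2.resize(a,(457,600),interpolation=cv2.INTER_CUBIC),cv2.resize(im[215:330,165:235],(343,600))]))
# grey-white dicer top view
for n,uv in(("scene",(412/1.5625,327/1.5625)),("top",(408/1.5625,330/1.5625)),("scene",(490/1.5625,257/1.5625))): print(n,onz(n,*uv,0.0))
E
```

```text
scene [176 228  52  41 481] len 0.192 ends [0.5261 0.2137] [0.5356 0.4054] ang 87.2
   0.0307   0.023   0.0192   0.0189   0.0281   0.0405   0.0422   0.0407
scene [172 282  16  45 274] len 0.13 ends [0.4769 0.4313] [0.3978 0.5346] ang 127.5
   0.0188   0.0201   0.0199   0.0147   0.0107   0.0109   0.0108   0.0166
top [170 174  44  20 238] len 0.181 ends [0.524  0.2276] [0.536  0.4082] ang 86.2
   0.0279   0.0168   0.0169   0.0169   0.0182   0.0353   0.0368   0.0354
top [123 185  35  15 153] len 0.129 ends [0.4738 0.4357] [0.3955 0.5382] ang 127.4
   0.0282   0.0275   0.0249   0.0153   0.0146   0.0133   0.0146   0.0202
scene [0.50536416 0.05871801 0.        ]
top [0.49936028 0.03020515 0.        ]
scene [ 0.5197266  -0.26982852  0.        ]
```

View pics/c1.png

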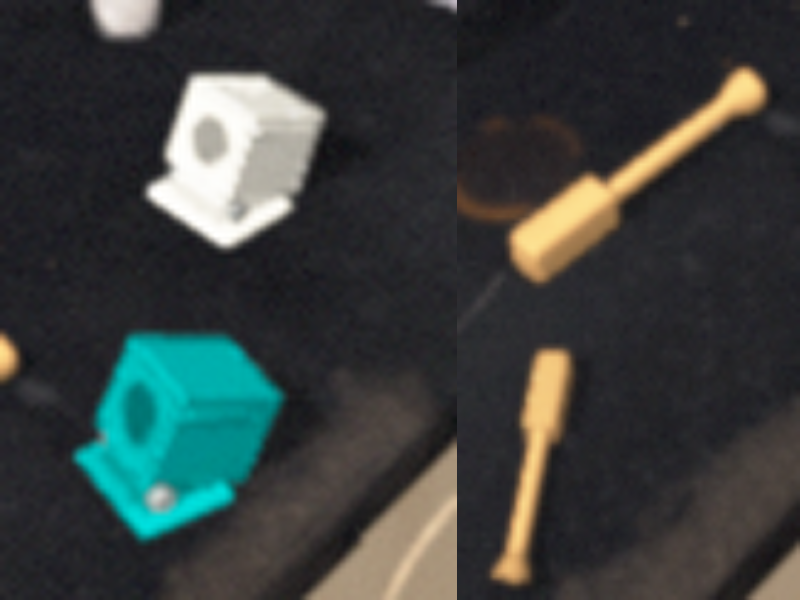

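The pusher meant is the one at (315,388). It measures about 175-180 mm and the other only 130 mm. Its handle end is at y≈0.405 and its face points towards the white dicer. In the crop the dicer's hole is at (210,138), and the back's top edge runs from (193,75) to (255,130). Next I take an enlarged top view of the dicer.

```bash
python3 - <<'E'
from h import *
t=cv2.imread("pics/top0.png")[184:224,240:290]
s=cv2.imread("pics/scene0.png")[178:218,245:290]
cv2.imwrite("pics/c2.png",np.hstack([cv2.resize(t,None,fx=8,fy=8,interpolation=cv2.INTER_CUBIC),cv2.resize(s,None,fx=8,fy=8,interpolation=cv2.INTER_CUBIC)]))
E
```

```text
(no output)
```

View pics/c2.png

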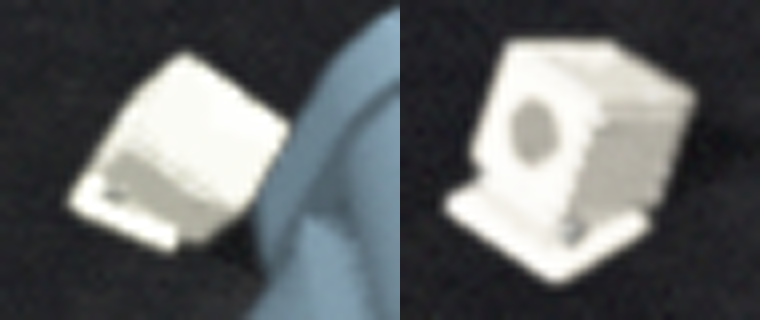

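Back top edge in the top panel: (118,150)-(185,53), mouth top edge (290,128)-(228,212). In the scene panel: (508,42)-(605,107) and (612,42)-(695,95), with the hole at (534,131).

```bash
cat > dice.py <<'E'
from h import *
def f(o,x,y): return (o[0]+(x+.5)/8-.5,o[1]+(y+.5)/8-.5)
T=lambda x,y:("top",)+f((240,184),x,y)
S=lambda x,y:("scene",)+f((245,178),x-400,y)
mm=np.array
pts=[(S(508,42),-1,19.2,73),(S(605,107),1,19.2,73),(S(612,42),-1,-35,48),(S(695,95),1,-35,48),
(T(118,150),1,19.2,73),(T(185,53),-1,19.2,73),(T(290,128),-1,-35,48),(T(228,212),1,-35,48)]
E
python3 - <<'E'
from dice import *
# two view check
print("back x-? ",tri(S(508,42)[1:],T(185,53)[1:]),tri(S(605,107)[1:],T(118,150)[1:]))
print("mouth",tri(S(612,42)[1:],T(290,128)[1:]),tri(S(695,95)[1:],T(228,212)[1:]))
for sx in(1,-1):
  for sub in (pts[:4],pts[4:],pts):
    W=mm([onz(p[0],p[1],p[2],z/1e3)[:2] for p,a,y,z in sub]);L=mm([[sx*a*.0255,y/1e3] for p,a,y,z in sub])
    wc,lc=W.mean(0),L.mean(0);U,_,Vt=np.linalg.svd((L-lc).T@(W-wc));R=Vt.T@U.T
    t=wc-R@lc;print(sx,np.linalg.det(R).round(1),t.round(4),np.degrees(np.arctan2(R[1,0],R[0,0])).round(1),np.abs((L@R.T+t-W)).max(1).round(4), "hole",(R@[0,.031]+t).round(4), "pred px hole",proj("scene",[*(R@[0,.031]+t),.0477]).round(1))
print("hole px",S(534,131)[1:])
E
```

```text
back x-?  [0.54233107 0.03889791 0.07614655] [0.48364894 0.05261961 0.07714133]
mouth [ 0.53142165 -0.01481851  0.052206  ] [ 0.47907103 -0.00055732  0.05541404]
1 -1.0 [0.515  0.0211] 170.2 [0.0026 0.0041 0.0018 0.0015] hole [0.5203 0.0517] pred px hole [261.3 194.6]
1 -1.0 [0.5128 0.0274] 170.1 [0.0066 0.0027 0.0029 0.003 ] hole [0.5181 0.0579] pred px hole [260.6 195.8]
1 -1.0 [0.5139 0.0243] 170.2 [0.0038 0.0031 0.0049 0.0036 0.0077 0.0013 0.0018 0.0062] hole [0.5192 0.0548] pred px hole [261.  195.2]
-1 1.0 [0.515  0.0211] -9.8 [0.0026 0.0041 0.0018 0.0015] hole [0.5203 0.0517] pred px hole [261.3 194.6]
-1 1.0 [0.5128 0.0274] -9.9 [0.0066 0.0027 0.0029 0.003 ] hole [0.5181 0.0579] pred px hole [260.6 195.8]
-1 1.0 [0.5139 0.0243] -9.8 [0.0038 0.0031 0.0049 0.0036 0.0077 0.0013 0.0018 0.0062] hole [0.5192 0.0548] pred px hole [261.  195.2]
hole px (261.3125, 193.9375)
```

>>> play_rows:
  increments:
    - {"slide": [26.2,-22.5,0],"dr": [0,0,0],"grip": -1}
    - {"slide": [26.2,-22.5,0],"dr": [0,0,0],"grip": -1}
    - {"slide": [26.2,-22.5,0],"dr": [0,0,0],"grip": -1}
    - {"slide": [26.2,-22.5,0],"dr": [0,0,0],"grip": -1}
    - {"slide": [26.2,-22.5,0],"dr": [0,0,0],"grip": -1}
    - {"slide": [26.2,-22.5,0],"dr": [0,0,0],"grip": -1}
    - {"slide": [26.2,-22.5,0],"dr": [0,0,0],"grip": -1}
    - {"slide": [26.2,-22.5,0],"dr": [0,0,0],"grip": -1}
    - {"slide": [26.2,-22.5,0],"dr": [0,0,0],"grip": -1}
    - {"slide": [26.2,-22.5,0],"dr": [0,0,0],"grip": -1}
    - {"slide": [26.2,-22.5,0],"dr": [0,0,0],"grip": -1}
    - {"slide": [26.2,-22.5,0],"dr": [0,0,0],"grip": -1}
    - {"slide": [26.2,-22.5,0],"dr": [0,0,0],"grip": -1}
    - {"slide": [26.2,-22.5,0],"dr": [0,0,0],"grip": -1}
    - {"slide": [26.2,-22.5,0],"dr": [0,0,0],"grip": -1}
    - {"slide": [26.2,-22.5,0],"dr": [0,0,0],"grip": -1}

```text
t: 1.43
tool_pos: [0.4999, -0.0984, 0.4043]
tool_rot: [-180.0, 0.0, 23.4]
ft_force: [1.4, 0.1, 0.5]
width: 0.0851
finger_force: 0.0
```

>>> play_rows:
  increments:
    - {"slide": [13.6,-26.2,0],"dr": [0,0,0],"grip": -1}
    - {"slide": [13.6,-26.2,0],"dr": [0,0,0],"grip": -1}
    - {"slide": [13.6,-26.2,0],"dr": [0,0,0],"grip": -1}
    - {"slide": [13.6,-26.2,0],"dr": [0,0,0],"grip": -1}
    - {"slide": [13.6,-26.2,0],"dr": [0,0,0],"grip": -1}
    - {"slide": [13.6,-26.2,0],"dr": [0,0,0],"grip": -1}
    - {"slide": [13.6,-26.2,0],"dr": [0,0,0],"grip": -1}
    - {"slide": [13.6,-26.2,0],"dr": [0,0,0],"grip": -1}
    - {"slide": [13.6,-26.2,0],"dr": [0,0,0],"grip": -1}
    - {"slide": [13.6,-26.2,0],"dr": [0,0,0],"grip": -1}
    - {"slide": [13.6,-26.2,0],"dr": [0,0,0],"grip": -1}
    - {"slide": [13.6,-26.2,0],"dr": [0,0,0],"grip": -1}
    - {"slide": [13.6,-26.2,0],"dr": [0,0,0],"grip": -1}
    - {"slide": [13.6,-26.2,0],"dr": [0,0,0],"grip": -1}
    - {"slide": [13.6,-26.2,0],"dr": [0,0,0],"grip": -1}
    - {"slide": [13.6,-26.2,0],"dr": [0,0,0],"grip": -1}

```text
t: 2.77
tool_pos: [0.5333, 0.3722, 0.4038]
tool_rot: [180.0, 0.1, 23.3]
ft_force: [1.0, 0.2, -0.6]
width: 0.0853
finger_force: 0.0
```

>>> play_rows:
  increments:
    - {"slide": [0,0,0],"dr": [0,0,-7.03],"grip": -1}
    - {"slide": [0,0,0],"dr": [0,0,-7.03],"grip": -1}
    - {"slide": [0,0,0],"dr": [0,0,-7.03],"grip": -1}
    - {"slide": [0,0,0],"dr": [0,0,-7.03],"grip": -1}
    - {"slide": [0,0,0],"dr": [0,0,-7.03],"grip": -1}
    - {"slide": [0,0,0],"dr": [0,0,-7.03],"grip": -1}
    - {"slide": [0,0,0],"dr": [0,0,-7.03],"grip": -1}
    - {"slide": [0,0,0],"dr": [0,0,-7.03],"grip": -1}
    - {"slide": [0,0,0],"dr": [0,0,-7.03],"grip": -1}
    - {"slide": [0,0,0],"dr": [0,0,0],"grip": -1}
    - {"slide": [0,0,0],"dr": [0,0,0],"grip": -1}

```text
t: 3.68
tool_pos: [0.5334, 0.3708, 0.404]
tool_rot: [-179.9, 0.0, 86.4]
ft_force: [0.4, 0.1, 0.9]
width: 0.0857
finger_force: 0.0
```

>>> play_rows:
  increments:
    - {"slide": [0,0,20],"grip": -1}
    - {"slide": [0,0,20],"grip": -1}
    - {"slide": [0,0,20],"grip": -1}
    - {"slide": [0,0,20],"grip": -1}
    - {"slide": [0,0,20],"grip": -1}
    - {"slide": [0,0,20],"grip": -1}
    - {"slide": [0,0,20],"grip": -1}
    - {"slide": [0,0,20],"grip": -1}
    - {"slide": [0,0,20],"grip": -1}
    - {"slide": [0,0,20],"grip": -1}
    - {"slide": [0,0,9],"grip": -1}
    - {"slide": [0,0,9],"grip": -1}
    - {"slide": [0,0,9],"grip": -1}
    - {"slide": [0,0,0],"grip": -1}
    - {"slide": [0,0,0],"grip": -1}

```text
invalid input at $.increments[0]: expected keys dr, slide, grip
```

>>> play_rows:
  increments:
    - {"grip": 1}
    - {"grip": 1}
    - {"grip": 1}
    - {"grip": 1}
    - {"grip": 1}
    - {"grip": 1}
    - {"grip": 1}
    - {"grip": 1}
    - {"grip": 1}
    - {"grip": 1}
  force: 70

```text
invalid input at $.increments[0]: expected keys dr, slide, grip
```

>>> play_rows:
  increments:
    - {"dr": [0,0,0],"slide": [0,0,20],"grip": -1}
    - {"dr": [0,0,0],"slide": [0,0,20],"grip": -1}
    - {"dr": [0,0,0],"slide": [0,0,20],"grip": -1}
    - {"dr": [0,0,0],"slide": [0,0,20],"grip": -1}
    - {"dr": [0,0,0],"slide": [0,0,20],"grip": -1}
    - {"dr": [0,0,0],"slide": [0,0,20],"grip": -1}
    - {"dr": [0,0,0],"slide": [0,0,20],"grip": -1}
    - {"dr": [0,0,0],"slide": [0,0,20],"grip": -1}
    - {"dr": [0,0,0],"slide": [0,0,20],"grip": -1}
    - {"dr": [0,0,0],"slide": [0,0,20],"grip": -1}
    - {"dr": [0,0,0],"slide": [0,0,9],"grip": -1}
    - {"dr": [0,0,0],"slide": [0,0,9],"grip": -1}
    - {"dr": [0,0,0],"slide": [0,0,9],"grip": -1}
    - {"dr": [0,0,0],"slide": [0,0,0],"grip": -1}
    - {"dr": [0,0,0],"slide": [0,0,0],"grip": -1}

```text
t: 4.93
tool_pos: [0.5334, 0.3713, 0.1779]
tool_rot: [180.0, -0.0, 86.6]
ft_force: [0.4, 1.3, 0.9]
width: 0.0852
finger_force: 0.0
```

>>> play_rows:
  increments:
    - {"dr": [0,0,0],"slide": [0,0,0],"grip": 1}
    - {"dr": [0,0,0],"slide": [0,0,0],"grip": 1}
    - {"dr": [0,0,0],"slide": [0,0,0],"grip": 1}
    - {"dr": [0,0,0],"slide": [0,0,0],"grip": 1}
    - {"dr": [0,0,0],"slide": [0,0,0],"grip": 1}
    - {"dr": [0,0,0],"slide": [0,0,0],"grip": 1}
    - {"dr": [0,0,0],"slide": [0,0,0],"grip": 1}
    - {"dr": [0,0,0],"slide": [0,0,0],"grip": 1}
    - {"dr": [0,0,0],"slide": [0,0,0],"grip": 1}
    - {"dr": [0,0,0],"slide": [0,0,0],"grip": 1}
  force: 70

```text
t: 5.77
tool_pos: [0.5336, 0.3716, 0.1785]
tool_rot: [179.9, -0.1, 86.6]
ft_force: [-0.9, 0.3, 5.7]
width: 0.0226
finger_force: 71.4
```

```bash
cat > go.py <<'E'
from h import *
PSI=-9.8
OFF=np.array([-.145,0,.166])
def Rt(psi=PSI,tilt=25):
    # x_tool=-d
    p=np.radians(psi);t=np.radians(tilt)
    d=np.array([np.sin(p)*np.cos(t),-np.cos(p)*np.cos(t),-np.sin(t)])
    h=np.array([np.cos(p),np.sin(p),0]);x=-d;z=np.cross(x,h)
    if z[2]>0:z=-z
    return np.column_stack([x,np.cross(z,x),z]),d
def delta(pos,R):
    s=telemetry.get_state();C=Ro.from_euler("xyz",s["tool_rot"],degrees=True).as_matrix()
    print("rotvec",np.degrees(Ro.from_matrix(C.T@R).as_rotvec()).round(2),"slide now",(C.T@(pos-s["tool_pos"])*1e3).round(1),"slide after turn",(R.T@(pos-s["tool_pos"])*1e3).round(1),"target",pos.round(4))
def face(off=OFF):
    s=telemetry.get_state();C=Ro.from_euler("xyz",s["tool_rot"],degrees=True).as_matrix()
    return s["tool_pos"]+C@off, -C[:,0]
E
python3 - <<'E'
from go import *
R,d=Rt();H=np.array([.5195,.0535,.0477])
print(R.round(3))
P=H-.05*d-R@OFF
delta(P,R); print(face()[0])
E
```

```text
[[ 0.154  0.985  0.072]
 [ 0.893 -0.17   0.416]
 [ 0.423  0.    -0.906]]
rotvec [-1.35 24.91  6.35] slide now [-212.4   16.6 -102.3] slide after turn [-146.5   40.2 -181. ] target [0.5376 0.1585 0.2806]
[0.52530988 0.22701452 0.01232905]
```

>>> play_rows:
  increments:
    - {"dr": [0,0,0],"slide": [0,0,-12],"grip": 1}
    - {"dr": [0,0,0],"slide": [0,0,-20],"grip": 1}
    - {"dr": [0,0,0],"slide": [0,0,-20],"grip": 1}
    - {"dr": [0,0,0],"slide": [0,0,-20],"grip": 1}
    - {"dr": [0,0,0],"slide": [0,0,-20],"grip": 1}
    - {"dr": [0,0,0],"slide": [0,0,-20],"grip": 1}
    - {"dr": [0,0,0],"slide": [0,0,-20],"grip": 1}
    - {"dr": [-0.27,5,1.27],"slide": [0,0,0],"grip": 1}
    - {"dr": [-0.27,5,1.27],"slide": [0,0,0],"grip": 1}
    - {"dr": [-0.27,5,1.27],"slide": [0,0,0],"grip": 1}
    - {"dr": [-0.27,5,1.27],"slide": [0,0,0],"grip": 1}
    - {"dr": [-0.27,5,1.27],"slide": [0,0,0],"grip": 1}
    - {"dr": [0,0,0],"slide": [0,0,0],"grip": 1}
    - {"dr": [0,0,0],"slide": [0,0,0],"grip": 1}

```text
t: 6.93
tool_pos: [0.5331, 0.3695, 0.3085]
tool_rot: [-179.8, -24.8, 80.1]
ft_force: [0.6, -0.9, -0.3]
width: 0.0227
finger_force: 70.6
```

```bash
python3 - <<'E'
from go import *
R,d=Rt();H=np.array([.5195,.0535,.0477])
P=H-.05*d-R@OFF
delta(P,R); print(face()[0])
E
```

```text
rotvec [-0.14  0.23 -0.1 ] slide now [-199.7   40.6  -61.5] slide after turn [-199.6   40.4  -62.2] target [0.5376 0.1585 0.2806]
[0.52188483 0.30843673 0.09701678]
```

>>> play_rows:
  increments:
    - {"dr": [0,0.05,0],"slide": [0,10,-16],"grip": 1}
    - {"dr": [0,0.05,0],"slide": [0,10,-16],"grip": 1}
    - {"dr": [0,0.05,0],"slide": [0,10,-15],"grip": 1}
    - {"dr": [0,0.05,0],"slide": [0,10,-15],"grip": 1}
    - {"dr": [0,0,0],"slide": [-20,0,0],"grip": 1}
    - {"dr": [0,0,0],"slide": [-20,0,0],"grip": 1}
    - {"dr": [0,0,0],"slide": [-20,0,0],"grip": 1}
    - {"dr": [0,0,0],"slide": [-20,0,0],"grip": 1}
    - {"dr": [0,0,0],"slide": [-20,0,0],"grip": 1}
    - {"dr": [0,0,0],"slide": [-20,0,0],"grip": 1}
    - {"dr": [0,0,0],"slide": [-20,0,0],"grip": 1}
    - {"dr": [0,0,0],"slide": [-20,0,0],"grip": 1}
    - {"dr": [0,0,0],"slide": [-20,0,0],"grip": 1}
    - {"dr": [0,0,0],"slide": [-20,0,0],"grip": 1}
    - {"dr": [0,0,0],"slide": [0,0,0],"grip": 1}
    - {"dr": [0,0,0],"slide": [0,0,0],"grip": 1}

```text
t: 8.27
tool_pos: [0.5374, 0.1591, 0.2799]
tool_rot: [-179.8, -25.1, 80.0]
ft_force: [0.4, 0.1, -0.2]
width: 0.0225
finger_force: 70.7
```

```bash
python3 - <<'E'
from go import *
R,d=Rt();H=np.array([.5195,.0535,.0477])
P=H-.05*d-R@OFF
delta(P,R); f,a=face();print(f,a)
s=imaging.read_camera("scene");t=imaging.read_camera("top")
cv2.imwrite("pics/s1.png",s);cv2.imwrite("pics/t1.png",t)
print(proj("scene",f),proj("top",f))
cv2.imwrite("pics/c3.png",np.hstack([cv2.resize(t[160:220,235:285],None,fx=8,fy=8,interpolation=cv2.INTER_CUBIC),cv2.resize(s[165:225,240:280],None,fx=8,fy=8,interpolation=cv2.INTER_CUBIC)]))
E
```

```text
rotvec [-0.12 -0.09 -0.14] slide now [-0.2  0.3 -0.8] slide after turn [-0.2  0.3 -0.8] target [0.5376 0.1585 0.2806]
[0.52635596 0.09917817 0.068049  ] [-0.15654315 -0.89201855 -0.42402493]
[250.29183186 195.80683908] [245.58390214 190.58844147]
```

View pics/c3.png

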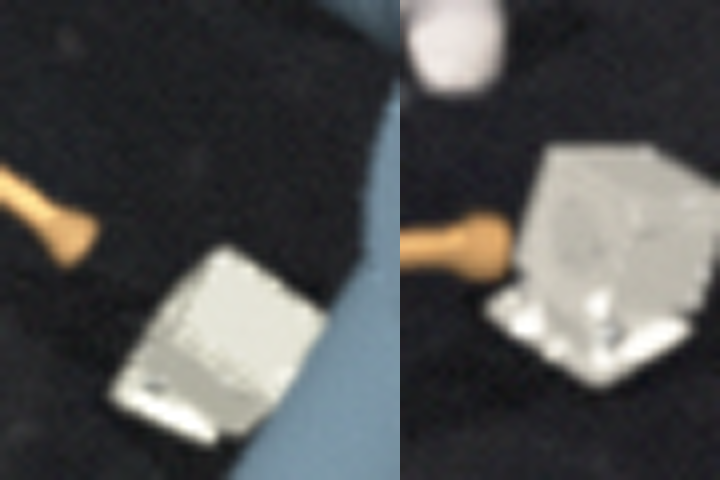

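The face shows at (84,244) in the top panel and at (488,247) in the scene panel, within about 0.5 px of the prediction from the arm. The grasp model is therefore good, and I now refine the hole relative to the seen face.

```bash
python3 - <<'E'
from dice import *
from go import face,Rt
f,a=face()
fs=np.array([240+88.5/8-.5,165+248/8-.5]);ft=np.array([235+84.5/8-.5,160+244.5/8-.5])
ds=fs-proj("scene",f);dt=ft-proj("top",f);print(ds,dt,"face tri",tri(fs,ft),f)
def fit(sub,dd):
    W=mm([onz(p[0],*(np.array(p[1:])-dd[p[0]]),z/1e3)[:2] for p,_,y,z in sub]);L=mm([[-s*.0255,y/1e3] for p,s,y,z in sub])
    wc,lc=W.mean(0),L.mean(0);U,_,Vt=np.linalg.svd((L-lc).T@(W-wc));R=Vt.T@U.T
    t=wc-R@lc;h=np.r_[R@[0,.031]+t,.0477];print(np.degrees(np.arctan2(R[1,0],R[0,0])).round(1),h.round(4));return h
D={"scene":ds,"top":dt}
hs=fit(pts[:4],D);ht=fit(pts[4:],D);h=fit(pts,D)
print("scene hole ray",onz("scene",*(mm(S(534,131)[1:])-ds),.0477))
hh=tri(mm(S(534,131)[1:])-ds,proj("top",ht));print("tri",hh)
R,d=Rt()
for q in(hs,ht,h,hh): 
    e=R.T@(q-f);print("hole rel face, tool axes mm",(e*1e3).round(1))
E
```

```text
[ 1.13820748 -0.27941012] [0.15739841 0.10525665] face tri [0.52474913 0.10074858 0.07156426] [0.52738399 0.1021024  0.06941168]
-9.7 [0.5222 0.0551 0.0477]
-9.9 [0.5184 0.0586 0.0477]
-9.8 [0.5203 0.0569 0.0477]
scene hole ray [0.52425635 0.05232694 0.0477    ]
tri [0.51781487 0.05824949 0.05236245]
hole rel face, tool axes mm [-51.9   2.9  -0.3]
hole rel face, tool axes mm [-49.4  -1.4   0.9]
hole rel face, tool axes mm [-50.7   0.7   0.3]
hole rel face, tool axes mm [-47.8  -2.   -3.5]
```

>>> play_rows:
  increments:
    - {"dr": [0,0,0],"slide": [-10,0,0],"grip": 1}
    - {"dr": [0,0,0],"slide": [-10,0,0],"grip": 1}
    - {"dr": [0,0,0],"slide": [-10,0,0],"grip": 1}
    - {"dr": [0,0,0],"slide": [-7,0,0],"grip": 1}
    - {"dr": [0,0,0],"slide": [0,0,0],"grip": 1}
    - {"dr": [0,0,0],"slide": [0,0,0],"grip": 1}

```text
t: 8.87
tool_pos: [0.5317, 0.1261, 0.2642]
tool_rot: [-179.9, -25.2, 80.0]
ft_force: [-0.5, -0.3, -1.3]
width: 0.0225
finger_force: 70.7
```

```bash
cat >> go.py <<'E'
def avg(n=6):
    P=[];Q=[];F=[];I={"scene":[],"top":[]}
    for i in range(n):
        c=("scene","top")[i%2];I[c].append(imaging.read_camera(c).astype(float));s=telemetry.get_state()
        P.append(s["tool_pos"]);Q.append(Ro.from_euler("xyz",s["tool_rot"],degrees=True));F.append(s["ft_force"])
    C=Ro.concatenate(Q).mean().as_matrix();p=np.mean(P,0)
    print("pos std",np.std(P,0).round(4),"F",np.mean(F,0).round(2))
    return p,C,{k:np.mean(v,0).astype(np.uint8) for k,v in I.items()}
E
python3 - <<'E'
from go import *
p,C,I=avg(8);s=I["scene"];t=I["top"]
f=p+C@OFF;R,d=Rt();print(f,-C[:,0],d,proj("scene",f),proj("top",f))
print("rot err",np.degrees(Ro.from_matrix(C.T@R).as_rotvec()).round(2))
np.savez("near.npz",p=p,C=C);cv2.imwrite("pics/s2.png",s);cv2.imwrite("pics/t2.png",t)
cv2.imwrite("pics/c4.png",np.hstack([cv2.resize(t[175:220,240:280],None,fx=10,fy=10,interpolation=cv2.INTER_CUBIC),cv2.resize(s[175:220,245:285],None,fx=10,fy=10,interpolation=cv2.INTER_CUBIC)]))
E
```

```text
pos std [0.     0.0003 0.0002] F [ 0.02  0.18 -1.16]
[0.52138483 0.0681068  0.05306709] [-0.1539051  -0.89125205 -0.42659465] [-0.15426219 -0.89308285 -0.42261826] [257.82261828 195.53439328] [253.26933933 196.06717959]
rot err [-0.04 -0.25  0.  ]
```

View pics/c4.png

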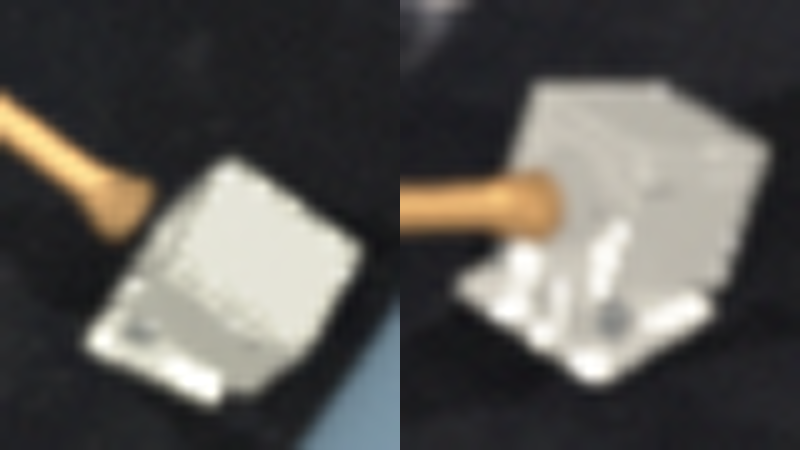

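The face is at top (136,218) and scene (533,206), both within 0.4 px of the prediction. Dicer top corners in the top panel: (230,156), (148,272), (363,247), (285,350).

```bash
python3 - <<'E'
from dice import *
from go import Rt,OFF
n=np.load("near.npz");f=n["p"]+n["C"]@OFF;R,d=Rt()
T2=lambda x,y:("top",240+(x+.5)/10-.5,175+(y+.5)/10-.5)
S2=lambda x,y:("scene",245+(x-399.5)/10-.5,175+(y+.5)/10-.5)
D={"scene":mm(S2(533,206)[1:])-proj("scene",f),"top":mm(T2(136,218)[1:])-proj("top",f)};print(D)
top=[(T2(148,272),1,19.2,73),(T2(230,156),-1,19.2,73),(T2(363,247),-1,-35,48),(T2(285,350),1,-35,48)]
sc=[(S2(535,80),-1,19.2,73),(S2(665,80),-1,-35,48),(S2(770,148),1,-35,48),pts[1]]
def fit(sub):
    W=mm([onz(p[0],*(mm(p[1:])-D[p[0]]),z/1e3)[:2] for p,_,y,z in sub]);L=mm([[-s*.0255,y/1e3] for p,s,y,z in sub])
    wc,lc=W.mean(0),L.mean(0);U,_,Vt=np.linalg.svd((L-lc).T@(W-wc));Q=Vt.T@U.T
    t=wc-Q@lc;h=np.r_[Q@[0,.031]+t,.0477];print("yaw",np.degrees(np.arctan2(Q[1,0],Q[0,0])).round(1),h.round(4),np.abs(L@Q.T+t-W).max(1).round(4),"rel tool mm",(R.T@(h-f)*1e3).round(1))
for q in(sc,pts[:4],top,top+sc):fit(q)
for a,b in((S2(535,80),T2(230,156)),(S2(665,80),T2(363,247)),(S2(770,148),T2(285,350))):print("tri",tri(mm(a[1:])-D["scene"],mm(b[1:])-D["top"]).round(4))
hp=mm(S(534,131)[1:])-D["scene"]
for e in(.008,.012,.016,.02): print(e,proj("scene",f+e*d)-hp)
print(proj("scene",f+.01*R[:,2])-proj("scene",f),proj("scene",f+.01*R[:,1])-proj("scene",f))
E
```

```text
{'scene': array([ 0.02738172, -0.38439328]), 'top': array([-0.11933933,  0.28282041])}
yaw -10.1 [0.5197 0.0527 0.0477] [0.0029 0.002  0.0012 0.0047] rel tool mm [-16.3   1.   -1.7]
yaw -9.7 [0.5191 0.0534 0.0477] [0.0025 0.0041 0.0017 0.0016] rel tool mm [-15.7   0.2  -1.4]
yaw -9.9 [0.5208 0.0584 0.0477] [0.0057 0.0026 0.003  0.0032] rel tool mm [-11.    1.1   0.8]
yaw -10.0 [0.5203 0.0555 0.0477] [0.0052 0.0016 0.0035 0.006  0.0039 0.0049 0.0032 0.0053] rel tool mm [-13.7   1.1  -0.5]
tri [0.5429 0.0392 0.0762]
tri [ 0.5327 -0.0149  0.0521]
tri [ 4.803e-01 -3.000e-04  5.540e-02]
0.008 [-1.75213262  1.14550587]
0.012 [-0.9029584  1.1122442]
0.016 [-0.05775305  1.07913798]
0.02 [0.7835112  1.04618613]
[-0.976112    2.86670612] [-2.14104019 -1.38518963]
```

>>> play_rows:
  increments:
    - {"dr": [0,-0.1,0],"slide": [0,0.3,-2.5],"grip": 1}
    - {"dr": [0,-0.1,0],"slide": [0,0,0],"grip": 1}
    - {"dr": [0,0,0],"slide": [-3,0,0],"grip": 1}
    - {"dr": [0,0,0],"slide": [-3,0,0],"grip": 1}
    - {"dr": [0,0,0],"slide": [-2,0,0],"grip": 1}
    - {"dr": [0,0,0],"slide": [-2,0,0],"grip": 1}
    - {"dr": [0,0,0],"slide": [-2,0,0],"grip": 1}
    - {"dr": [0,0,0],"slide": [-2,0,0],"grip": 1}
    - {"dr": [0,0,0],"slide": [0,0,0],"grip": 1}

```text
t: 10.02
tool_pos: [0.5296, 0.1129, 0.2608]
tool_rot: [-179.9, -25.0, 80.1]
ft_force: [-0.3, 0.0, -0.9]
width: 0.0227
finger_force: 70.7
```

>>> play_rows:
  increments:
    - {"dr": [0,0,0],"slide": [-2,0,0],"grip": 1}
    - {"dr": [0,0,0],"slide": [-2,0,0],"grip": 1}
    - {"dr": [0,0,0],"slide": [0,0,0],"grip": 1}

```text
t: 10.27
tool_pos: [0.529, 0.1096, 0.2592]
tool_rot: [-179.9, -25.0, 80.1]
ft_force: [-1.2, -0.8, -0.9]
width: 0.0223
finger_force: 70.7
```

>>> play_rows:
  increments:
    - {"dr": [0,0,0],"slide": [-2,0,0],"grip": 1}
    - {"dr": [0,0,0],"slide": [-2,0,0],"grip": 1}
    - {"dr": [0,0,0],"slide": [0,0,0],"grip": 1}

```text
t: 10.52
tool_pos: [0.5284, 0.1059, 0.2575]
tool_rot: [-179.9, -25.0, 80.1]
ft_force: [-0.8, -0.1, -1.7]
width: 0.0221
finger_force: 70.7
```

>>> play_rows:
  increments:
    - {"dr": [0,0,0],"slide": [-2,0,0],"grip": 1}
    - {"dr": [0,0,0],"slide": [-2,0,0],"grip": 1}
    - {"dr": [0,0,0],"slide": [0,0,0],"grip": 1}

```text
t: 10.77
tool_pos: [0.5277, 0.1023, 0.2557]
tool_rot: [-179.9, -25.0, 80.1]
ft_force: [1.2, -1.3, -0.3]
width: 0.0223
finger_force: 70.7
```

```bash
python3 - <<'E'
from go import *
p,C,I=avg(8);s=I["scene"];t=I["top"]
f=p+C@OFF;R,d=Rt();print(f,-C[:,0],proj("scene",f),proj("top",f))
cv2.imwrite("pics/c5.png",np.hstack([cv2.resize(t[175:220,240:280],None,fx=10,fy=10,interpolation=cv2.INTER_CUBIC),cv2.resize(s[175:220,245:285],None,fx=10,fy=10,interpolation=cv2.INTER_CUBIC)]))
E
```

```text
pos std [0.     0.0002 0.0001] F [ 0.23  0.04 -1.31]
[0.51718268 0.04263994 0.04431139] [-0.15470339 -0.89280156 -0.42305111] [263.7995827  194.44201117] [259.54715241 200.04247101]
```

View pics/c5.png

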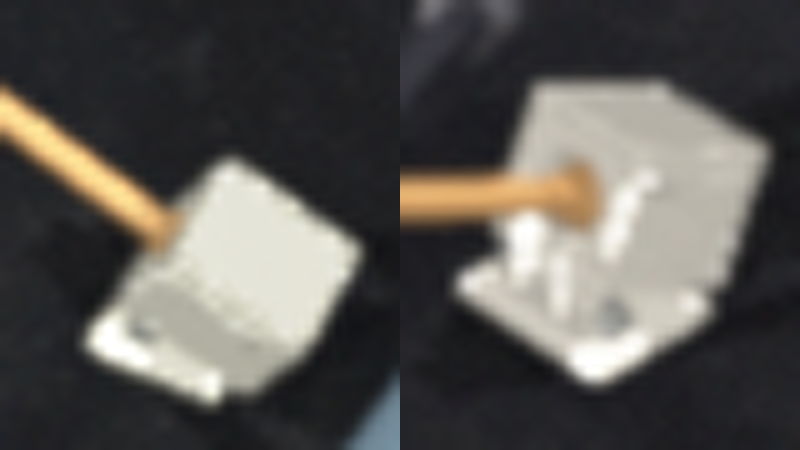

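The face has entered the hole (scene panel 590,192) with no contact force. I now ease it in.

>>> play_rows:
  increments:
    - {"dr": [0,0,0],"slide": [-3,0,0],"grip": 1}
    - {"dr": [0,0,0],"slide": [-3,0,0],"grip": 1}
    - {"dr": [0,0,0],"slide": [-3,0,0],"grip": 1}
    - {"dr": [0,0,0],"slide": [-3,0,0],"grip": 1}
    - {"dr": [0,0,0],"slide": [0,0,0],"grip": 1}

```text
t: 11.58
tool_pos: [0.5258, 0.091, 0.2503]
tool_rot: [-179.9, -25.0, 80.1]
ft_force: [0.0, 0.7, -1.5]
width: 0.0224
finger_force: 70.7
```

>>> play_rows:
  increments:
    - {"dr": [0,0,0],"slide": [-2,0,0],"grip": 1}
    - {"dr": [0,0,0],"slide": [-2,0,0],"grip": 1}
    - {"dr": [0,0,0],"slide": [-2,0,0],"grip": 1}
    - {"dr": [0,0,0],"slide": [-2,0,0],"grip": 1}
    - {"dr": [0,0,0],"slide": [0,0,0],"grip": 1}

```text
t: 12.0
tool_pos: [0.5246, 0.0844, 0.2473]
tool_rot: [-179.9, -25.0, 80.1]
ft_force: [-0.9, -0.5, -0.8]
width: 0.0224
finger_force: 70.7
```

>>> play_rows:
  increments:
    - {"dr": [0,0,0],"slide": [-1.5,0,0],"grip": 1}
    - {"dr": [0,0,0],"slide": [-1.5,0,0],"grip": 1}
    - {"dr": [0,0,0],"slide": [-1.5,0,0],"grip": 1}
    - {"dr": [0,0,0],"slide": [-1.5,0,0],"grip": 1}

```text
t: 12.33
tool_pos: [0.5238, 0.0796, 0.245]
tool_rot: [-179.9, -25.0, 80.2]
ft_force: [0.6, 0.2, -0.8]
width: 0.0224
finger_force: 70.7
```

>>> play_rows:
  increments:
    - {"dr": [0,0,0],"slide": [-1.5,0,0],"grip": 1}
    - {"dr": [0,0,0],"slide": [-1.5,0,0],"grip": 1}
    - {"dr": [0,0,0],"slide": [-1.5,0,0],"grip": 1}

```text
t: 12.58
tool_pos: [0.5231, 0.0755, 0.2431]
tool_rot: [-179.9, -25.0, 80.2]
ft_force: [-0.4, -0.0, -1.5]
width: 0.0225
finger_force: 70.7
```

>>> play_rows:
  increments:
    - {"dr": [0,0,0],"slide": [-1.5,0,0],"grip": 1}
    - {"dr": [0,0,0],"slide": [-1.5,0,0],"grip": 1}
    - {"dr": [0,0,0],"slide": [-1.5,0,0],"grip": 1}

```text
t: 12.83
tool_pos: [0.5228, 0.0739, 0.2426]
tool_rot: [180.0, -25.3, 80.3]
ft_force: [0.2, 6.4, 2.4]
width: 0.0226
finger_force: 70.7
```

>>> play_rows:
  increments:
    - {"dr": [0,0,0],"slide": [-1.5,0,0],"grip": 1}
    - {"dr": [0,0,0],"slide": [-1.5,0,0],"grip": 1}

```text
t: 13.0
tool_pos: [0.5226, 0.0728, 0.2423]
tool_rot: [179.9, -25.4, 80.3]
ft_force: [0.3, 7.4, 3.7]
width: 0.0228
finger_force: 70.9
```

>>> play_rows:
  increments:
    - {"dr": [0,0,0],"slide": [-1.2,0,0],"grip": 1}
    - {"dr": [0,0,0],"slide": [-1.2,0,0],"grip": 1}
    - {"dr": [0,0,0],"slide": [-1.2,0,0],"grip": 1}

```text
t: 13.25
tool_pos: [0.522, 0.0699, 0.2409]
tool_rot: [179.9, -25.4, 80.4]
ft_force: [0.7, 8.2, 4.3]
width: 0.0226
finger_force: 70.9
```

>>> play_rows:
  increments:
    - {"dr": [0,0,0],"slide": [-1.2,0,0],"grip": 1}
    - {"dr": [0,0,0],"slide": [-1.2,0,0],"grip": 1}
    - {"dr": [0,0,0],"slide": [-1.2,0,0],"grip": 1}

```text
t: 13.5
tool_pos: [0.5216, 0.0671, 0.2396]
tool_rot: [179.9, -25.5, 80.4]
ft_force: [1.1, 8.2, 4.6]
width: 0.0224
finger_force: 70.9
```

>>> play_rows:
  increments:
    - {"dr": [0,0,0],"slide": [-1.2,0,0],"grip": 1}
    - {"dr": [0,0,0],"slide": [-1.2,0,0],"grip": 1}
    - {"dr": [0,0,0],"slide": [-1.2,0,0],"grip": 1}

```text
t: 13.75
tool_pos: [0.5205, 0.0592, 0.2356]
tool_rot: [-180.0, -25.0, 80.2]
ft_force: [0.4, 2.3, 3.3]
width: 0.0226
finger_force: 70.9
```

>>> play_rows:
  increments:
    - {"dr": [0,0,0],"slide": [-1.5,0,0],"grip": 1}
    - {"dr": [0,0,0],"slide": [-1.5,0,0],"grip": 1}
    - {"dr": [0,0,0],"slide": [-1.5,0,0],"grip": 1}
    - {"dr": [0,0,0],"slide": [-1.5,0,0],"grip": 1}

```text
t: 14.08
tool_pos: [0.5198, 0.0536, 0.2332]
tool_rot: [180.0, -25.0, 80.2]
ft_force: [1.6, 3.0, 5.8]
width: 0.0223
finger_force: 71.2
```

>>> play_rows:
  increments:
    - {"dr": [0,0,0],"slide": [-1.5,0,0],"grip": 1}
    - {"dr": [0,0,0],"slide": [-1.5,0,0],"grip": 1}
    - {"dr": [0,0,0],"slide": [-1.5,0,0],"grip": 1}
    - {"dr": [0,0,0],"slide": [-1.5,0,0],"grip": 1}
    - {"dr": [0,0,0],"slide": [-1.5,0,0],"grip": 1}
    - {"dr": [0,0,0],"slide": [-1.5,0,0],"grip": 1}
    - {"dr": [0,0,0],"slide": [0,0,0],"grip": 1}

```text
t: 14.67
tool_pos: [0.5194, 0.0487, 0.2315]
tool_rot: [179.8, -25.3, 80.3]
ft_force: [1.2, 6.5, 9.2]
width: 0.0226
finger_force: 71.5
```

```bash
python3 - <<'E'
from go import *
p,C,I=avg(4);s=I["scene"];t=I["top"]
cv2.imwrite("pics/s6.png",s);cv2.imwrite("pics/t6.png",t)
cv2.imwrite("pics/c6.png",np.hstack([cv2.resize(t[175:225,240:300],None,fx=7,fy=7,interpolation=cv2.INTER_CUBIC),cv2.resize(s[170:220,245:299],None,fx=7,fy=7,interpolation=cv2.INTER_CUBIC)]))
E
```

```text
pos std [0. 0. 0.] F [0.66 6.12 9.59]
```

View pics/c6.png

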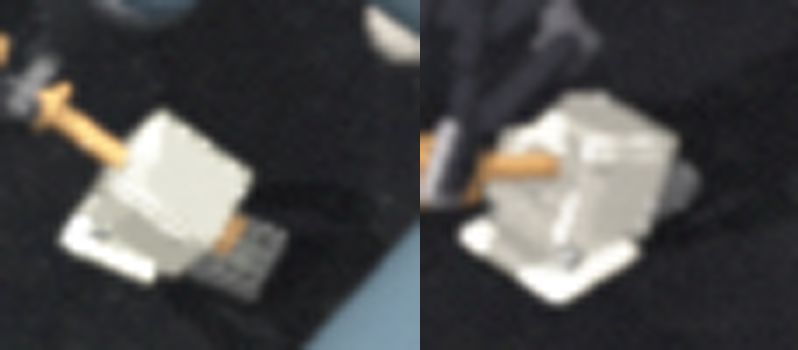

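The top panel shows the cassette out of the mouth (around 245,255), with the pusher's face (230,235) past the mouth. I now withdraw.

>>> play_rows:
  increments:
    - {"dr": [0,0,0],"slide": [3,0,0],"grip": 1}
    - {"dr": [0,0,0],"slide": [4,0,0],"grip": 1}
    - {"dr": [0,0,0],"slide": [5,0,0],"grip": 1}
    - {"dr": [0,0,0],"slide": [6,0,0],"grip": 1}
    - {"dr": [0,0,0],"slide": [8,0,0],"grip": 1}
    - {"dr": [0,0,0],"slide": [8,0,0],"grip": 1}
    - {"dr": [0,0,0],"slide": [8,0,0],"grip": 1}
    - {"dr": [0,0,0],"slide": [8,0,0],"grip": 1}
    - {"dr": [0,0,0],"slide": [0,0,0],"grip": 1}

```text
t: 15.62
tool_pos: [0.5256, 0.0934, 0.2514]
tool_rot: [180.0, -25.1, 80.4]
ft_force: [0.7, -0.1, -0.7]
width: 0.0225
finger_force: 70.7
```

```bash
python3 - <<'E'
from go import *
p,C,I=avg(4);s=I["scene"];t=I["top"];print(p)
cv2.imwrite("pics/c7.png",np.hstack([cv2.resize(t[175:225,240:300],None,fx=7,fy=7,interpolation=cv2.INTER_CUBIC),cv2.resize(s[170:220,245:299],None,fx=7,fy=7,interpolation=cv2.INTER_CUBIC)]))
E
```

```text
pos std [0.     0.0008 0.0004] F [-0.12  0.17 -1.24]
[0.52551378 0.09118178 0.25031815]
```

View pics/c7.png

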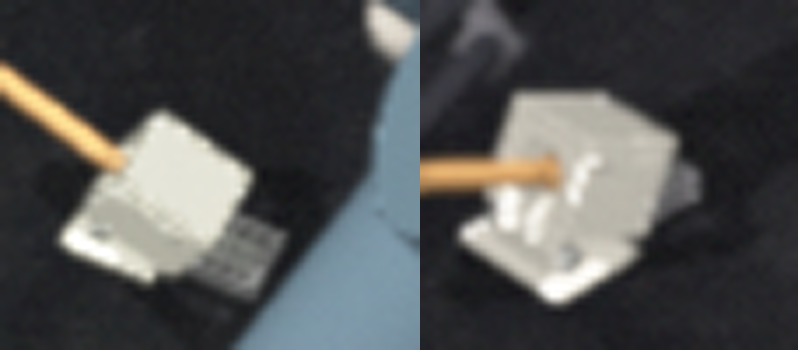

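The cassette lies out before the mouth; in the top panel its outer edge runs from (287,235) to (252,297). I check this numerically for lying flat and its size.

```bash
python3 - <<'E'
from h import *
im=imaging.read_camera("top");cv2.imwrite("pics/t8.png",im)
g=im[198:222,262:286].astype(int)
print("gray\n",g.mean(2).astype(int))
T=lambda x,y:(240+(x+.5)/7-.5,175+(y+.5)/7-.5)
for q in((287,235),(252,297),(192,272)): print(T(*q),onz("top",*T(*q),.014).round(4),onz("top",*T(*q),.0).round(4))
S=lambda x,y:(245+(x-420+.5)/7-.5,170+(y+.5)/7-.5)
for q in((700,170),(697,203)): print(S(*q),onz("scene",*S(*q),.014).round(4))
M=np.array([.5203,.0555,.0477])+.06*np.array([-.1543,-.893,-.4226]);print("mouth pt",M, "dicer_mouth top edge y~",M[:2])
E
```

```text
gray
 [[225 225 224 225 225 224 224 224 223 219 215 196 116  63  38  33  30  30
   27  32  36  30  35  34]
 [225 224 226 224 225 224 225 224 225 224 226 224 187 138  50  29  26  26
   28  21  26  27  30  34]
 [225 225 225 225 224 224 225 224 224 224 225 223 212 161  60  26  23  29
   21  25  20  24  29  29]
 [225 225 225 225 224 225 225 223 224 224 225 224 202 125  48  25  26  23
   23  25  19  25  30  26]
 [224 226 226 225 224 225 225 224 224 225 224 226 199  86  31  30  31  27
   23  21  21  22  27  24]
 [218 223 226 225 224 225 224 225 224 224 222 198 125  52  35  37  36  28
   23  23  26  29  31  28]
 [215 217 225 225 224 224 225 225 225 224 213 160  71  35  35  41  34  34
   30  26  31  28  29  29]
 [197 204 213 219 223 224 224 223 225 225 209 135  77  50  42  38  32  32
   31  26  26  26  24  26]
 [196 198 205 218 214 223 225 226 225 214 172 118 112  99  79  54  33  26
   23  25  28  30  29  29]
 [188 210 206 200 211 221 225 224 223 202 126 107 103  96 102 100  77  51
   38  29  30  27  28  32]
 [174 181 187 199 198 209 223 219 215 178 126 114  86  91 104  96  99 103
   84  41 
[... 1093 characters left out ...]
117 130
  134 139 141 144 146 148]
 [ 36  30  30  31  31  32  33  34  37  49  47  40  35  41  67 103 127 135
  138 143 145 147 147 149]
 [ 35  38  33  31  31  32  34  30  41  39  43  40  37  56  96 123 133 139
  143 142 146 145 149 149]]
(280.57142857142856, 208.14285714285714) [ 0.5254 -0.0368  0.014 ] [ 0.534  -0.0353  0.    ]
(275.57142857142856, 217.0) [ 0.4831 -0.0294  0.014 ] [ 0.4914 -0.0278 -0.    ]
(267.0, 213.42857142857144) [0.4883 0.0047 0.014 ] [0.4966 0.0066 0.    ]
(284.57142857142856, 193.85714285714286) [ 0.4894 -0.0346  0.014 ]
(284.14285714285717, 198.57142857142858) [ 0.4757 -0.0124  0.014 ]
mouth pt [0.511042 0.00192  0.022344] dicer_mouth top edge y~ [0.511042 0.00192 ]
```

>>> play_rows:
  increments:
    - {"dr": [0,0,0],"slide": [8,0,0],"grip": 1}
    - {"dr": [0,0,0],"slide": [10,0,0],"grip": 1}
    - {"dr": [0,0,0],"slide": [10,0,0],"grip": 1}
    - {"dr": [0,0,0],"slide": [12,0,0],"grip": 1}
    - {"dr": [0,0,0],"slide": [20,0,0],"grip": 1}
    - {"dr": [0,0,0],"slide": [20,0,0],"grip": 1}
    - {"dr": [0,0,0],"slide": [20,-5,0],"grip": 1}
    - {"dr": [0,0,0],"slide": [20,-5,0],"grip": 1}
    - {"dr": [0,0,0],"slide": [20,-5,0],"grip": 1}
    - {"dr": [0,0,0],"slide": [20,-5,0],"grip": 1}
    - {"dr": [0,0,0],"slide": [20,-5,0],"grip": 1}
    - {"dr": [0,0,0],"slide": [20,-5,0],"grip": 1}
    - {"dr": [0,0,0],"slide": [20,-5,0],"grip": 1}
    - {"dr": [0,0,0],"slide": [20,0,0],"grip": 1}
    - {"dr": [0,-5,0],"slide": [0,0,0],"grip": 1}
    - {"dr": [0,-5,0],"slide": [0,0,0],"grip": 1}
    - {"dr": [0,-5,0],"slide": [0,0,0],"grip": 1}
    - {"dr": [0,-5,0],"slide": [0,0,0],"grip": 1}
    - {"dr": [0,-5,0],"slide": [0,0,0],"grip": 1}
    - {"dr": [0,0,0],"slide": [0,0,0],"grip": 1}

```text
t: 17.53
tool_pos: [0.5269, 0.3142, 0.3528]
tool_rot: [-180.0, -0.0, 80.5]
ft_force: [0.6, 1.1, -1.6]
width: 0.0222
finger_force: 70.7
```

```bash
python3 - <<'E'
from go import *
s=telemetry.get_state();print(s["tool_pos"],s["tool_rot"],face())
k=1.5625
for n,q in dict(jar=(242,358),tomato=(270,328),turq=(395,400),turqtip=(378,388),salt=(386,273),tin=(445,243)).items():print(n,onz("scene",q[0]/k,q[1]/k,0))
for n,q in dict(t1=(455,255),t2=(486,236),t3=(527,253),t4=(500,275)).items():print(n,onz("scene",q[0]/k,q[1]/k,.014))
E
```

```text
[0.52693632 0.31422764 0.35282102] [-1.79984988e+02 -4.62611892e-02  8.04578927e+01] (array([0.50287866, 0.17137329, 0.18670401]), array([-1.65772339e-01, -9.86163719e-01, -8.07409980e-04]))
jar [0.70832556 0.33551714 0.        ]
tomato [0.73518779 0.23887973 0.        ]
turq [0.40355926 0.24303637 0.        ]
turqtip [0.44687841 0.23816535 0.        ]
salt [ 0.6745541 -0.0648206  0.       ]
tin [ 0.64300067 -0.25888461  0.        ]
t1 [ 0.57940497 -0.20769031  0.014     ]
t2 [ 0.56813728 -0.32847423  0.014     ]
t3 [ 0.44843089 -0.31817504  0.014     ]
t4 [ 0.45099623 -0.19778392  0.014     ]
```

>>> play_rows:
  increments:
    - {"dr": [0,0,0],"slide": [15,5,0],"grip": 1}
    - {"dr": [0,0,0],"slide": [15,5,0],"grip": 1}
    - {"dr": [0,0,0],"slide": [0,0,18],"grip": 1}
    - {"dr": [0,0,0],"slide": [0,0,18],"grip": 1}
    - {"dr": [0,0,0],"slide": [0,0,18],"grip": 1}
    - {"dr": [0,0,0],"slide": [0,0,18],"grip": 1}
    - {"dr": [0,0,0],"slide": [0,0,18],"grip": 1}
    - {"dr": [0,0,0],"slide": [0,0,18],"grip": 1}
    - {"dr": [0,0,0],"slide": [0,0,18],"grip": 1}
    - {"dr": [0,0,0],"slide": [0,0,18],"grip": 1}
    - {"dr": [0,0,0],"slide": [0,0,10],"grip": 1}
    - {"dr": [0,0,0],"slide": [0,0,6],"grip": 1}
    - {"dr": [0,0,0],"slide": [0,0,4],"grip": 1}
    - {"dr": [0,0,0],"slide": [0,0,4],"grip": 1}
    - {"dr": [0,0,0],"slide": [0,0,0],"grip": 1}
    - {"dr": [0,0,0],"slide": [0,0,0],"grip": 1}

```text
t: 18.87
tool_pos: [0.5434, 0.3391, 0.1845]
tool_rot: [-180.0, -0.1, 80.2]
ft_force: [0.9, 0.8, -0.9]
width: 0.0221
finger_force: 70.7
```

>>> play_rows:
  increments:
    - {"dr": [0,0,0],"slide": [0,0,2],"grip": 1}
    - {"dr": [0,0,0],"slide": [0,0,2],"grip": 1}
    - {"dr": [0,0,0],"slide": [0,0,1.5],"grip": 1}
    - {"dr": [0,0,0],"slide": [0,0,0],"grip": 1}
    - {"dr": [0,0,0],"slide": [0,0,0],"grip": 1}

```text
t: 19.28
tool_pos: [0.5432, 0.3388, 0.1785]
tool_rot: [-180.0, -0.0, 80.2]
ft_force: [0.3, 0.7, -0.3]
width: 0.0223
finger_force: 70.8
```

>>> play_rows:
  increments:
    - {"dr": [0,0,0],"slide": [0,0,0],"grip": -1}
    - {"dr": [0,0,0],"slide": [0,0,0],"grip": -1}
    - {"dr": [0,0,0],"slide": [0,0,0],"grip": -1}
    - {"dr": [0,0,0],"slide": [0,0,0],"grip": -1}
    - {"dr": [0,0,0],"slide": [0,0,0],"grip": -1}
    - {"dr": [0,0,0],"slide": [0,0,0],"grip": -1}
    - {"dr": [0,0,0],"slide": [0,0,0],"grip": -1}
    - {"dr": [0,0,0],"slide": [0,0,0],"grip": -1}
    - {"dr": [0,0,0],"slide": [0,0,-15],"grip": -1}
    - {"dr": [0,0,0],"slide": [0,0,-25],"grip": -1}
    - {"dr": [0,0,0],"slide": [0,0,-25],"grip": -1}
    - {"dr": [0,0,0],"slide": [0,0,-25],"grip": -1}
    - {"dr": [0,0,0],"slide": [0,0,-25],"grip": -1}
    - {"dr": [0,0,0],"slide": [0,0,-25],"grip": -1}
    - {"dr": [0,0,0],"slide": [0,0,-25],"grip": -1}

```text
t: 20.53
tool_pos: [0.5429, 0.3388, 0.3458]
tool_rot: [-180.0, -0.1, 80.2]
ft_force: [0.9, 0.7, 0.8]
width: 0.0856
finger_force: 0.0
```

```bash
python3 - <<'E'
from go import *
I={n:imaging.read_camera(n) for n in("scene","top")}
print(telemetry.get_state()["tool_pos"],telemetry.get_state()["joint_positions"].round(0))
for n,im in I.items():
    hsv=cv2.cvtColor(im,cv2.COLOR_BGR2HSV)
    m=cv2.inRange(hsv,(10,90,110),(25,220,255))
    k,l,s,c=cv2.connectedComponentsWithStats(m)
    for i in range(1,k):
        if s[i,4]<100: continue
        y,x=np.where(l==i);P=np.array([onz(n,u,v,.012)[:2] for u,v in zip(x,y)]);mu=P.mean(0)
        if not(.35<mu[0]<.6 and .15<mu[1]<.42):continue
        w,V=np.linalg.eigh(np.cov((P-mu).T));a=V[:,1];q=(P-mu)@a
        print(n,"pusher len",np.ptp(q).round(3),(mu+a*q.min()).round(4),(mu+a*q.max()).round(4))
cv2.imwrite("pics/t9.png",I["top"]);g=I["top"].mean(2).astype(int);print(g[200:222,266:286])
E
```

```text
[0.54429353 0.34064528 0.35022706] [ -1.  31. -46.  94.  24.  65. -63.]
scene pusher len 0.19 [0.5196 0.1842] [0.5515 0.3711]Traceback (most recent call last):
  File "<stdin>", line 10, in <module>
  File "h.py", line 8, in onz
    o,d=ray(cam,u,v);return o+d*(z-o[2])/d[2]
        ~~~^^^^^^^^^
  File "h.py", line 5, in ray
    c=imaging.calibration(cam);R=np.array(c["R"]);t=np.array(c["t"])
ValueError: time passes only in moves, steps and waits
```

The pusher lies flat and let go: its apparent length matches the one at the start. Next is the cassette, with its centre at about (0.507, -0.0135), taken with the hand leaning away from the dicer.

>>> play_rows:
  increments:
    - {"dr": [0,0,0],"slide": [-33,1.6,0],"grip": -1}
    - {"dr": [0,0,0],"slide": [-33,1.6,0],"grip": -1}
    - {"dr": [0,0,0],"slide": [-33,1.6,0],"grip": -1}
    - {"dr": [0,0,0],"slide": [-33,1.6,0],"grip": -1}
    - {"dr": [0,0,0],"slide": [-33,1.6,0],"grip": -1}
    - {"dr": [0,0,0],"slide": [-33,1.6,0],"grip": -1}
    - {"dr": [0,0,0],"slide": [-33,1.6,0],"grip": -1}
    - {"dr": [0,0,0],"slide": [-33,1.6,0],"grip": -1}
    - {"dr": [0,0,0],"slide": [-33,1.6,0],"grip": -1}
    - {"dr": [0,0,0],"slide": [-33,1.6,0],"grip": -1}
    - {"dr": [0,0,0],"slide": [-33,1.6,0],"grip": -1}
    - {"dr": [0,0,0],"slide": [-33,1.6,0],"grip": -1}
    - {"dr": [0,0,0],"slide": [-33,1.6,0],"grip": -1}
    - {"dr": [0,0,0],"slide": [-33,1.6,0],"grip": -1}
    - {"dr": [0,0,0],"slide": [-31,1.6,0],"grip": -1}
    - {"dr": [0,0,0],"slide": [0,0,0],"grip": -1}

```text
t: 21.97
tool_pos: [0.4811, -0.1592, 0.3428]
tool_rot: [-179.9, 0.2, 79.5]
ft_force: [-0.1, 0.1, 0.2]
width: 0.0854
finger_force: 0.0
```

>>> play_rows:
  increments:
    - {"dr": [0,5,0],"slide": [0,0,0],"grip": -1}
    - {"dr": [0,5,0],"slide": [0,0,0],"grip": -1}
    - {"dr": [0,5,0],"slide": [0,0,0],"grip": -1}
    - {"dr": [0,5,0],"slide": [0,0,0],"grip": -1}
    - {"dr": [0,5,0],"slide": [0,0,0],"grip": -1}
    - {"dr": [0,5,0],"slide": [0,0,0],"grip": -1}
    - {"dr": [0,0,0],"slide": [0,0,0],"grip": -1}
    - {"dr": [0,0,0],"slide": [0,0,0],"grip": -1}

```text
t: 22.63
tool_pos: [0.4826, -0.1516, 0.3427]
tool_rot: [-179.9, -29.9, 80.1]
ft_force: [0.2, -0.5, 0.9]
width: 0.0853
finger_force: 0.0
```

```bash
python3 - <<'E'
from go import *
R,d=Rt(-9.8,30)
p,C,I=avg(6)
P=np.array([.507,-.0135,.008])-.170*R[:,2]
print(p);delta(P,R);delta(P-.1*R[:,2],R);print(telemetry.get_state()["joint_positions"].round(0))
n="top";cv2.imwrite("pics/t10.png",I[n])
for n,(a,b,c,e) in dict(top=(198,224,262,290),scene=(185,205,276,292)).items():
    print(n);print(I[n].mean(2).astype(int)[a:b,c:e])
E
```

```text
pos std [0.0001 0.0002 0.0001] F [-0.39 -0.28 -0.4 ]
[ 0.48302098 -0.15062302  0.34324336]
rotvec [-0.07  0.05  0.05] slide now [-47.    0.4 190. ] slide after turn [-47.2   0.2 190. ] target [ 0.4925 -0.0973  0.1552]
rotvec [-0.07  0.05  0.05] slide now [-47.1   0.3  90. ] slide after turn [-47.2   0.2  90. ] target [ 0.484  -0.1465  0.2418]
[ 63.  20. -48. 112. -17.  59.  16.]
top
[[248 249 248 248 248 248 248 248 247 244 242 231 140  77  49  72  95 103
  109 119 131 139 162 172 172 170 168 168]
 [248 248 248 248 248 248 248 248 248 248 249 246 222 170  86  90 103 107
  117 128 133 153 175 174 172 170 170 169]
 [248 248 248 248 248 248 248 248 248 248 248 247 239 194 103  98 103 112
  120 134 160 180 176 175 173 172 171 170]
 [248 248 248 248 248 248 248 248 248 248 247 247 233 162 104 102 107 114
  126 157 182 178 175 174 174 173 173 172]
 [248 248 248 248 249 248 248 248 248 248 247 241 204 121 102 104 114 121
  134 161 173 175 174 175 175 175 175 174]
 [244 248 248 248 248 248 248 248 248 248 244 221 141 102 103 107 114 122
  146 171 172 174 175 175 176 175 175 173]
 [240 242 24
[... 2975 characters left out ...]
  39  30  31  35  35  37  39]
 [171 171 170 152 122 104 105 113  95  46  30  27  33  35  37  39]
 [172 171 170 145 118 111 109 106  83  41  26  25  31  32  35  37]
 [171 172 165 139 112 105 100 105  88  45  28  28  35  34  36  38]
 [174 181 165 124 102  98  93  96  80  42  31  36  38  38  37  38]
 [174 182 159 108  93  81  67  51  39  34  38  38  39  39  38  39]
 [173 163 133  93  70  49  37  33  35  40  41  40  38  41  38  39]
 [176 152 101  67  45  35  36  39  42  43  43  41  40  40  39  42]
 [171 138  66  37  36  37  41  39  42  43  44  44  43  41  39  41]
 [132  94  45  31  37  40  39  39  39  40  41  43  42  43  42  41]
 [ 78  45  36  36  35  36  40  39  41  42  43  41  41  41  37  40]]
```

>>> play_rows:
  increments:
    - {"dr": [0,0,0],"slide": [-12,0.3,15],"grip": -1}
    - {"dr": [0,0,0],"slide": [-12,0.3,15],"grip": -1}
    - {"dr": [0,0,0],"slide": [-12,0.3,15],"grip": -1}
    - {"dr": [0,0,0],"slide": [-12,0.3,15],"grip": -1}
    - {"dr": [0,0,0],"slide": [0,0,15],"grip": -1}
    - {"dr": [0,0,0],"slide": [0,0,15],"grip": -1}
    - {"dr": [0,0,0],"slide": [0,0,15],"grip": -1}
    - {"dr": [0,0,0],"slide": [0,0,15],"grip": -1}
    - {"dr": [0,0,0],"slide": [0,0,15],"grip": -1}
    - {"dr": [0,0,0],"slide": [0,0,10],"grip": -1}
    - {"dr": [0,0,0],"slide": [0,0,10],"grip": -1}
    - {"dr": [0,0,0],"slide": [0,0,10],"grip": -1}
    - {"dr": [0,0,0],"slide": [0,0,0],"grip": -1}

```text
t: 24.02
tool_pos: [0.4904, -0.1097, 0.175]
tool_rot: [-179.8, -30.1, 80.2]
ft_force: [-0.4, 0.6, -0.6]
width: 0.0852
finger_force: 0.0
```

>>> play_rows:
  increments:
    - {"dr": [0,0,0],"slide": [0,0,7],"grip": -1}
    - {"dr": [0,0,0],"slide": [0,0,7],"grip": -1}
    - {"dr": [0,0,0],"slide": [0,0,5],"grip": -1}
    - {"dr": [0,0,0],"slide": [0,0,4],"grip": -1}
    - {"dr": [0,0,0],"slide": [0,0,0],"grip": -1}
    - {"dr": [0,0,0],"slide": [0,0,0],"grip": -1}

```text
t: 24.52
tool_pos: [0.4929, -0.0996, 0.1561]
tool_rot: [-179.9, -30.0, 80.2]
ft_force: [0.3, -0.1, 0.7]
width: 0.0852
finger_force: 0.0
```

>>> play_rows:
  increments:
    - {"dr": [0,0,0],"slide": [0,0,0],"grip": 1}
    - {"dr": [0,0,0],"slide": [0,0,0],"grip": 1}
    - {"dr": [0,0,0],"slide": [0,0,0],"grip": 1}
    - {"dr": [0,0,0],"slide": [0,0,0],"grip": 1}
    - {"dr": [0,0,0],"slide": [0,0,0],"grip": 1}
    - {"dr": [0,0,0],"slide": [0,0,0],"grip": 1}
    - {"dr": [0,0,0],"slide": [0,0,0],"grip": 1}
    - {"dr": [0,0,0],"slide": [0,0,0],"grip": 1}
  force: 30

```text
t: 25.18
tool_pos: [0.4932, -0.1, 0.1566]
tool_rot: [-180.0, -30.0, 80.2]
ft_force: [-2.6, -1.0, 5.0]
width: 0.0389
finger_force: 30.6
```

>>> play_rows:
  increments:
    - {"dr": [0,0,0],"slide": [0.7,0,-1.3],"grip": 1}
    - {"dr": [0,0,0],"slide": [0.8,0,-1.3],"grip": 1}
    - {"dr": [0,0,0],"slide": [-5,0,-3],"grip": 1}
    - {"dr": [0,0,0],"slide": [-7,0,-4],"grip": 1}
    - {"dr": [0,0,0],"slide": [-7,0,-4],"grip": 1}
    - {"dr": [0,0,0],"slide": [-7,0,-4],"grip": 1}
    - {"dr": [0,0,0],"slide": [-7,0,-4],"grip": 1}
    - {"dr": [0,0,0],"slide": [-7,0,-4],"grip": 1}
    - {"dr": [0,0,0],"slide": [-4,0,-4],"grip": 1}
    - {"dr": [0,0,0],"slide": [5,0,-9],"grip": 1}
    - {"dr": [0,0,0],"slide": [7,0,-12],"grip": 1}
    - {"dr": [0,0,0],"slide": [7,0,-12],"grip": 1}
    - {"dr": [0,0,0],"slide": [7,0,-12],"grip": 1}
    - {"dr": [0,0,0],"slide": [7,0,-12],"grip": 1}
    - {"dr": [0,0,0],"slide": [0,0,0],"grip": 1}
    - {"dr": [0,0,0],"slide": [0,0,0],"grip": 1}

```text
t: 26.52
tool_pos: [0.4847, -0.1503, 0.2276]
tool_rot: [179.9, -30.0, 80.3]
ft_force: [-0.5, -0.7, -1.0]
width: 0.039
finger_force: 30.2
```

```bash
python3 - <<'E'
from go import *
p,C,I=avg(4);s=telemetry.get_state();print(p,C.round(3),s["width"],s["finger_force"])
for n,fn in(("scene","pics/scene0.png"),("scene",None),("top",None)):
    im=cv2.imread(fn) if fn else I[n]
    hsv=cv2.cvtColor(im,cv2.COLOR_BGR2HSV);m=cv2.inRange(hsv,(0,0,110),(180,60,255))
    cc=np.round(proj(n,[.512,-.263,.004])).astype(int)
    k,l,st,c=cv2.connectedComponentsWithStats(m)
    i=l[cc[1],cc[0]];print(n,cc,i,st[i])
    if i:
        ct,_=cv2.findContours((l==i).astype(np.uint8),cv2.RETR_EXTERNAL,cv2.CHAIN_APPROX_NONE)
        h=max(ct,key=cv2.contourArea);r=cv2.boxPoints(cv2.minAreaRect(np.array([onz(n,*q[0],.012)[:2] for q in h],np.float32)))
        print(r.round(3).tolist(),r.mean(0))
E
```

```text
pos std [0.0002 0.     0.0004] F [-0.11  0.11 -0.81]
[ 0.48382569 -0.15029206  0.22609047] [[ 0.148  0.985  0.083]
 [ 0.853 -0.17   0.493]
 [ 0.5   -0.002 -0.866]] 0.03904841721681033 30.242703035473824
scene [315 165] 130 [290 150  48  28 794]
[[0.4440000057220459, -0.3370000123977661], [0.5879999995231628, -0.3409999907016754], [0.5920000076293945, -0.19499999284744263], [0.4480000138282776, -0.19099999964237213]] [ 0.51791006 -0.26615503]
scene [315 165] 113 [300 153  38  24 517]
[[0.44600000977516174, -0.19200000166893005], [0.44699999690055847, -0.3400000035762787], [0.5440000295639038, -0.33899998664855957], [0.5429999828338623, -0.19200000166893005]] [ 0.4947986 -0.2657073]
top [339 228] 0 [     0      0    512    384 170064]
```

>>> play_rows:
  increments:
    - {"dr": [0,0,0],"slide": [-16,5,-9.2],"grip": 1}
    - {"dr": [0,0,0],"slide": [-19,5.6,-11],"grip": 1}
    - {"dr": [0,0,0],"slide": [-19,5.6,-11],"grip": 1}
    - {"dr": [0,0,0],"slide": [-19,5.6,-11],"grip": 1}
    - {"dr": [0,0,0],"slide": [-19,5.6,-11],"grip": 1}
    - {"dr": [0,0,0],"slide": [-19,5.6,-11],"grip": 1}
    - {"dr": [0,0,0],"slide": [-19,5.6,-11],"grip": 1}
    - {"dr": [0,0,0],"slide": [-19,5.6,-11],"grip": 1}
    - {"dr": [0,0,0],"slide": [-19,5.6,-11],"grip": 1}
    - {"dr": [0,0,0],"slide": [0,0,0],"grip": 1}
    - {"dr": [0,0,0],"slide": [0,0,0],"grip": 1}
    - {"dr": [0,0,0],"slide": [-5,0,8.7],"grip": 1}
    - {"dr": [0,0,0],"slide": [-5,0,8.7],"grip": 1}
    - {"dr": [0,0,0],"slide": [0,0,0],"grip": 1}
    - {"dr": [0,0,0],"slide": [0,0,0],"grip": 1}

```text
t: 27.97
tool_pos: [0.4996, -0.3484, 0.2048]
tool_rot: [-179.7, -30.2, 80.2]
ft_force: [0.8, 1.0, -0.8]
width: 0.0393
finger_force: 30.3
```

```bash
python3 - <<'E'
from go import *
p,C,I=avg(4);print(p,p+np.array([.015,.0855,-.149]))
a=cv2.resize(I["scene"][135:195,280:345],None,fx=6,fy=6,interpolation=cv2.INTER_CUBIC)
b=cv2.resize(I["top"][205:265,310:375],None,fx=6,fy=6,interpolation=cv2.INTER_CUBIC)
cv2.imwrite("pics/c8.png",np.hstack([a,b]))
E
```

```text
pos std [0.0002 0.0004 0.0004] F [ 0.28 -0.18 -0.19]
[ 0.50031283 -0.34934944  0.20627722] [ 0.51531283 -0.26384944  0.05727722]
```

View pics/c8.png

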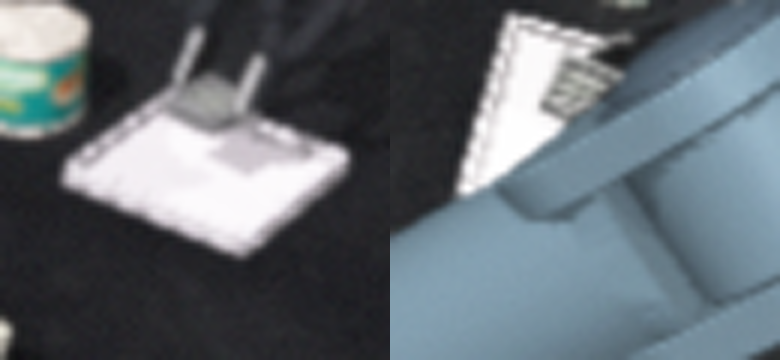

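The cassette is held level. In the scene panel it is at (210,100), about 50 mm above the tray, whose centre is at (205,175), so lowering straight down lands it near the centre.

>>> play_rows:
  increments:
    - {"dr": [0,0,0],"slide": [-4,0,7],"grip": 1}
    - {"dr": [0,0,0],"slide": [-4,0,7],"grip": 1}
    - {"dr": [0,0,0],"slide": [-4,0,7],"grip": 1}
    - {"dr": [0,0,0],"slide": [-4,0,7],"grip": 1}
    - {"dr": [0,0,0],"slide": [-2,0,3.5],"grip": 1}
    - {"dr": [0,0,0],"slide": [-1,0,1.7],"grip": 1}
    - {"dr": [0,0,0],"slide": [-1,0,1.7],"grip": 1}
    - {"dr": [0,0,0],"slide": [0,0,0],"grip": 1}
    - {"dr": [0,0,0],"slide": [0,0,0],"grip": 1}

```text
t: 28.92
tool_pos: [0.5004, -0.35, 0.1664]
tool_rot: [-180.0, -30.0, 80.2]
ft_force: [0.1, 0.5, -0.3]
width: 0.0389
finger_force: 30.3
```

>>> play_rows:
  increments:
    - {"dr": [0,0,0],"slide": [-0.7,0,1.3],"grip": 1}
    - {"dr": [0,0,0],"slide": [-0.7,0,1.3],"grip": 1}
    - {"dr": [0,0,0],"slide": [0,0,0],"grip": 1}
    - {"dr": [0,0,0],"slide": [0,0,0],"grip": 1}

```text
t: 29.25
tool_pos: [0.5002, -0.3499, 0.1633]
tool_rot: [-179.9, -30.0, 80.2]
ft_force: [0.6, 0.8, -0.8]
width: 0.0393
finger_force: 30.3
```

>>> play_rows:
  increments:
    - {"dr": [0,0,0],"slide": [-0.5,0,0.9],"grip": 1}
    - {"dr": [0,0,0],"slide": [-0.5,0,0.9],"grip": 1}
    - {"dr": [0,0,0],"slide": [0,0,0],"grip": 1}
    - {"dr": [0,0,0],"slide": [0,0,0],"grip": 1}

```text
t: 29.58
tool_pos: [0.5002, -0.3499, 0.1611]
tool_rot: [-179.9, -30.0, 80.2]
ft_force: [0.3, -0.4, -1.0]
width: 0.039
finger_force: 30.3
```

>>> play_rows:
  increments:
    - {"dr": [0,0,0],"slide": [-0.3,0,0.5],"grip": 1}
    - {"dr": [0,0,0],"slide": [-0.2,0,0.3],"grip": 1}
    - {"dr": [0,0,0],"slide": [0,0,0],"grip": 1}

```text
t: 29.83
tool_pos: [0.5003, -0.35, 0.1606]
tool_rot: [-179.9, -30.0, 80.2]
ft_force: [-0.9, -0.2, 1.8]
width: 0.0389
finger_force: 30.5
```

>>> play_rows:
  increments:
    - {"dr": [0,0,0],"slide": [0,0,0],"grip": -0.4}
    - {"dr": [0,0,0],"slide": [0,0,0],"grip": -0.4}
    - {"dr": [0,0,0],"slide": [0,0,0],"grip": -0.4}
    - {"dr": [0,0,0],"slide": [0,0,0],"grip": -0.4}
    - {"dr": [0,0,0],"slide": [0,0,0],"grip": -0.4}

```text
t: 30.25
tool_pos: [0.5002, -0.3499, 0.1602]
tool_rot: [-179.9, -30.0, 80.2]
ft_force: [0.6, 0.6, 1.0]
width: 0.0598
finger_force: 0.0
```

>>> play_rows:
  increments:
    - {"dr": [0,0,0],"slide": [0,0,-8],"grip": -0.4}
    - {"dr": [0,0,0],"slide": [0,0,-12],"grip": -0.4}
    - {"dr": [0,0,0],"slide": [0,0,-20],"grip": -0.4}
    - {"dr": [0,0,0],"slide": [0,0,-20],"grip": -0.4}
    - {"dr": [0,0,0],"slide": [0,0,-20],"grip": -0.4}
    - {"dr": [0,0,0],"slide": [0,0,-20],"grip": -0.4}
    - {"dr": [0,0,0],"slide": [0,0,-20],"grip": -0.4}
    - {"dr": [0,0,0],"slide": [0,0,-20],"grip": -0.4}
    - {"dr": [0,0,0],"slide": [0,0,0],"grip": -0.4}
    - {"dr": [0,0,0],"slide": [0,0,0],"grip": -0.4}

```text
t: 31.08
tool_pos: [0.4885, -0.4206, 0.2836]
tool_rot: [179.9, -29.9, 80.1]
ft_force: [0.1, 0.5, -0.3]
width: 0.0602
finger_force: 0.0
```

```bash
python3 - <<'E'
from h import *
im=imaging.read_camera("scene");cv2.imwrite("pics/s11.png",im)
hsv=cv2.cvtColor(im,cv2.COLOR_BGR2HSV)
g=im.mean(2).astype(int);print(proj("scene",[.515,-.264,.018]),g[154:178:1,296:336])
c=lambda p:(onz("scene",*p,.018))
m=((g<175)&(g>60)).astype(np.uint8);k,l,s,ce=cv2.connectedComponentsWithStats(m[156:174,302:328])
print(s,ce+[302,156]); print([c(q).round(3) for q in ce+[302,156]])
st=telemetry.get_state();print(st["ft_force"],st["width"],st["tool_pos"])
E
```

```text
[314.23996196 161.42536972] [[ 42  39  39  50  85 152 174 164 170 193 215 232 239 242 243 243 240 237
  229 224 229 233 236 231 206 173 134  97  73  63  45  42  41  42  44  43
   41  42  38  43]
 [ 44  41  56  89 142 201 200 169 195 232 241 241 241 241 242 241 241 243
  241 235 239 239 231 229 231 226 203 184 176 140  94  74  58  44  43  41
   43  41  39  41]
 [ 49  73 119 152 169 182 195 220 234 245 245 242 242 241 239 240 240 240
  245 248 249 247 242 239 236 232 223 228 231 215 193 179 135  84  65  58
   45  39  40  40]
 [ 92 147 181 177 168 194 230 246 249 246 244 242 242 242 241 239 234 228
  232 243 249 250 250 248 246 241 227 222 224 230 236 229 204 172 153 126
   87  58  42  40]
 [144 189 195 179 197 229 242 249 251 250 248 246 243 241 239 234 217 186
  188 224 240 246 249 250 250 248 241 235 232 232 232 229 228 225 218 202
  178 137  89  74]
 [166 174 194 220 232 240 242 246 250 251 250 249 243 236 222 203 185 152
  156 189 205 226 241 246 249 250 250 250 248 245 244 240 236 228 222 227
  228 207 186 178]
 [165 193 227 238 241 241 242 243 248 250 248 242 232 211 184 156 162 
[... 2676 characters left out ...]
   55  80 125 165 182 183 173 141 101  67  40  32  35  37  41  37  38  37
   36  38  35  33]
 [ 34  37  36  35  34  34  33  31  34  35  32  30  34  36  34  36  36  37
   38  40  52  67  84 118 120  81  46  38  36  35  37  32  34  36  37  33
   36  35  35  38]]
[[  0   0  26  18 375]
 [  5   3  15   9  73]
 [  0  14   9   4  12]
 [ 22  15   4   3   8]] [[314.648      164.40266667]
 [313.94520548 162.97260274]
 [305.75       171.75      ]
 [325.75       172.125     ]]
[array([ 0.503, -0.247,  0.018]), array([ 0.51 , -0.254,  0.018]), array([ 0.502, -0.185,  0.018]), array([ 0.445, -0.226,  0.018])]
[ 0.05688042  0.7314342  -1.13972241] 0.059722836674389206 [ 0.48826328 -0.41932291  0.28212858]
```

```bash
python3 -c "
from workcell import bot
print(bot.job_done())"
```

```text
the job is handed in; nothing more can be done
None
```

The job is handed in at about 31 s of the 67 s; no verdict came back, but the last camera data show the cassette in the tray clear of its walls, apparently flat, and the pusher (checked when I let go of it) back on the worktop.

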